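# Draw and hold an air sample with the bench hand pump

## Task

Take the next air sample with the piston hand pump bolted to the bench: push its plunger gently in until you feel it bottom on the filter hidden inside the barrel, then draw it straight back out 40 mm from that stop (four graduations of the rod), keeping it in line with the barrel so that it does not bind. Finish while still gripping the handle and holding the plunger there, because the air needs time to pass through the tube; leave everything else on the bench where it is.

Things in the scene. Friction and masses are not known exactly. Their poses are not given: they have to be found in the camera images.
- pump: Level hand pump bolted to the bench, cannot move: grey base plate 190 x 100 x 12 mm, two 58 mm square aluminium end caps (tops 114 mm above the bench), tie rods round a steel barrel, brass fitting and thin steel sorbent tube at the far end. Origin: centre of the base plate's underside, on the bench; z up; +x along the barrel from handle end to tube end, so pulling out is along -x.
- barrel_middle (a point): Point on the barrel's axis 85 mm straight above the pump's origin. Barrel 46 mm outside, 36 mm bore. A firm filter pack lies at the bottom of the bore, out of sight; its face, the stop on which the piston bottoms, is 46 to 62 mm from this point along the pump's +x, elsewhere each time. (filter_pack_c0, where the rules name it, is the middle of the 20 mm thick pack, 10 mm behind its face.)
- gland (a point): Centre of the front of the brass gland through which the rod passes, on the barrel's axis, 85 mm along the pump's -x from its origin. Its hole is 15.5 mm; the gland is 27 mm across.
- plunger: Loose plunger, 0.2 to 0.35 kg. Origin on its axis in the middle of the black round handle's grip part (28 mm in diameter, from x = -20 to 20 mm; a 34 mm collar lies at x = -27 to -20). +x points along the rod to the piston, in line with the barrel's +x within 1 degree. The axis lies 84 mm above the bench. Turning about its own axis does not matter.
- rod_middle (a point): Middle of the plunger's steel rod, 95 mm along +x from its origin. Rod 13.5 mm in diameter, 150 mm long, a dark groove every 10 mm, play 1 mm all round. In line it slides with 1 to 3 N and stays where it is left; held 2 mm or more off the axis it rubs much harder, which is not yet the stop. It starts 10 to 52 mm out from the stop, where 18 mm or more is left between handle and gland.
- piston_face (a point): Centre of the inner face of the white piston (34 mm in diameter, 16 mm thick), 186 mm along +x from the plunger's origin, inside the barrel. This face bottoms on the filter pack. The pack stands a firm push (15 N) well but not more than 45 N.
- wrench: Open-ended steel wrench, 150 mm long, lying beside the pump; to be left alone. Origin at its middle, on the underside.
- cap_dish: Steel dish 90 x 70 x 18 mm with brass tube caps, beside the pump; to be left alone. Origin under its centre.
- tube_rack: Aluminium rack 70 x 160 mm, 111 mm high with its capped tubes; to be left alone. Origin under its centre.
- flow_meter: Grey hand-held flow meter 150 x 75 x 30 mm lying flat; to be left alone. Origin under its centre.
- timer: White bench timer 30 x 70 x 60 mm; to be left alone. Origin under its centre.
- solvent_jar: Amber jar 60 mm in diameter, 100 mm high; to be left alone. Origin under its centre.
- logbook: Paper logbook 150 x 105 x 10 mm with a pen on it; to be left alone. Origin under its centre.
There are look-alikes about, which are no part of the job. Several things have the shape of the plunger; the one meant has the colours described above.

How it is judged:
By the outcome, as a careful person would: the job done as asked, in the order asked, and still so for the second after the job is handed in, while the arm keeps its last pose, push and grip.
It also fails if it takes over 40 s, if anything falls off the work surface, if the arm or the gripper's body presses on something with over 40 N, if the wrist force passes 120 N, or if a joint passes its speed limit or range.

## Robot

A 7-joint arm with a two-finger parallel gripper is mounted at the origin on the work surface. World frame = base frame: x ahead of the robot, y to its left, z up, the work surface at z = 0. Lengths are in m, angles in rad, forces in N, time in s.
With the tool pointing down it reaches from about 0.425 to 0.875 m from the base axis. Payload 4.7 kg.
Tool frame: the origin (TCP) lies midway between the tips of the shut fingers; the grasp point (between the pads) lies 19 mm behind it; z points along the fingers, y is the direction in which the jaws open and shut (so a half turn about z gives the same grasp; the last joint's range is limited). The gripper opens to 87 mm and grips with 3 to 60 N. Pads are 19 mm wide; open, the fingers measure 117 mm over their backs; the gripper's body (75 mm by 190 mm) begins 51 mm behind the grasp point.
Start: joints at [1.221, 0.321, -0.07, 1.45, 0.023, 1.371, -0.057], TCP at [0.231, -0.607, 0.223] pointing down, gripper open.
Joint ranges: [-2.86, 2.86], [-0.3, 2.09], [-1.38, 1.24], [0.06, 2.45], [-1.56, 4.7], [0.09, 2.05], [-2.69, 2.69]. Speed limits (rad/s): [2.57, 2.57, 3.14, 3.14, 3.14, 3.14, 3.14].

## Interface

Orientations are given as a rotation vector (axis times angle).
In Python, from bench import ctrl, optics gives the robot as it stands. The module is installed in compiled form; this text tells all that it offers.
- The arm moves only by the tool step_arm, never from a script. Its argument "deltas" is a list of rows, each a list of 7 numbers: the turn, a rotation vector about the tool's x, y, z in degrees, then the shift along the tool's x, y, z in mm, then the finger opening in mm, from 0 to 87. A call has exactly 8 rows; each row is the pose to reach, as a shift and turn from the pose commanded when the call began, along the tool's axes at that moment; what a row does not reach only later rows make up. A row lasts 1/8 s, in which the tool goes at most 62.5 mm and 10.7 degrees, less where a joint would pass 70% of its speed; a pose out of reach is approached as far as the arm can. A call with a gripper value outside its range is refused whole. The fingers move at their own pace and stop on an object; "newtons" is the grip in N (left out, the last holds). Time passes only in rows, so rows that repeat a pose let the fingers close, or fill a call up. It gives the time, the measured TCP pose, the force and the opening at its end, in the units of the state.
- ctrl.get_state(): the state, without advancing time (a new reading comes with each control period).
- optics.get_image(name): name is "scene" or "top" or "wrist"; returns the picture (420x560x3 uint8, red, green, blue); there is no depth.
- optics.get_calibration(name): a dict with "K" (3x3 intrinsics, pixels), "R" (3x3) and "t" (3): a world point X has camera coordinates R X + t. Camera axes: x right, y down, z forward; pixel columns grow to the right and rows downward; lengths in m; the calibration is good to about 2 mm. A picture is of the moment at which its call begins: read the wrist's pose just before it. get_calibration takes no time and is no camera call; for the wrist camera it gives the pose at the moment of the call.
- ctrl.close_job(): hands the job in, once; it reports no verdict.
The state is a dict: "time": time; "joint_positions": joint angles; "qd": joint speeds; "joint_torque": joint torques, N m; "position": TCP position; "tool_rot": TCP orientation; "ft_force": force on the tool from outside, world axes, zero at the start; "torque": the same for the moment, N m; "grip_width": opening from 0.0 (shut) to 1.0 (fully open).
Only numpy, scipy, OpenCV 4.12 (cv2) and the standard library are available. Lean on these libraries where they do the work, as an engineer would, in place of code of your own. Each camera call takes 0.05 s, during which the arm holds its last target.

## Working session

There is one attempt and no reset: what is moved stays moved. The work goes in short steps, Python scripts to look and compute and a tool call to move; the robot and the scene stay as the last step left them, time stands still between calls to the robot, and variables do not carry over. Pictures are saved under pics/ and viewed, and the job is handed in when it is done.

Besides the shell and the picture viewer there is one more tool, called as a command line: name --pt "numbers of a row" for each row, then --argument value for the rest. step_arm: Moves the arm, as the interface text tells. Its arguments: {"type":"object","properties":{"deltas":{"type":"array"},"newtons":{"type":"number"}},"required":["deltas"]}

```bash
mkdir -p pics; cat > h.py <<'E'
import numpy as np, cv2
from bench import ctrl, optics
def snap(n,f):
    im=optics.get_image(n); cv2.imwrite('pics/'+f,im[:,:,::-1]); return im
def P(c,X):
    p=c['K']@(c['R']@np.array(X)+c['t']); return p[:2]/p[2]
def ray_z(c,uv,z):
    d=c['R'].T@np.linalg.inv(c['K'])@np.array([uv[0],uv[1],1.]); o=-c['R'].T@c['t']
    return o+d*(z-o[2])/d[2]
E
python3 - <<'E'
from h import *
s=ctrl.get_state()
for k,v in s.items(): print(k,np.round(v,4))
for n in ('scene','top','wrist'):
    snap(n,n+'0.png'); c=optics.get_calibration(n); print(n,np.round(c['K'][0],1),np.round(c['K'][1],1),np.round(-c['R'].T@c['t'],3),np.round(c['R'],3).tolist())
E
```

```text
time 0.0
joint_positions [ 1.2211  0.3218 -0.0701  1.4517  0.0226  1.3708 -0.0569]
qd [-0.0019  0.0014 -0.0001 -0.0012  0.0007 -0.0004  0.0011]
joint_torque [-9.00000e-04 -4.91288e+01 -4.04100e-01 -3.12535e+01 -6.41000e-02
  4.37000e-02  1.00000e-04]
position [ 0.231  -0.607   0.2215]
tool_rot [-3.0879e+00 -5.6810e-01  7.0000e-04]
ft_force [-0.1833 -0.9557  0.2054]
torque [ 0.0013 -0.0249 -0.0273]
grip_width 0.9994
scene [474.4   0.  280.8] [  0.  474.4 211.2] [ 0.927 -0.858  1.274] [[0.871, 0.491, -0.013], [0.375, -0.681, -0.629], [-0.318, 0.543, -0.777]]
top [514.4   0.  283.4] [  0.  514.4 203. ] [ 0.281 -0.02   1.449] [[-0.027, -0.999, -0.019], [-0.993, 0.029, -0.117], [0.117, 0.015, -0.993]]
wrist [330.9   0.  279.7] [  0.  330.9 209. ] [ 0.303 -0.58   0.384] [[0.355, -0.935, -0.001], [-0.898, -0.342, 0.276], [-0.258, -0.097, -0.961]]
```

View pics/scene0.png

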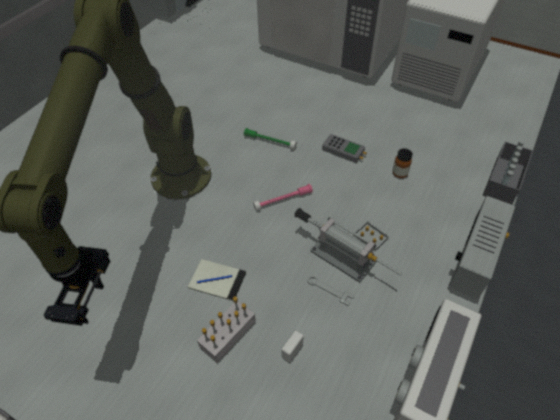

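View pics/top0.png

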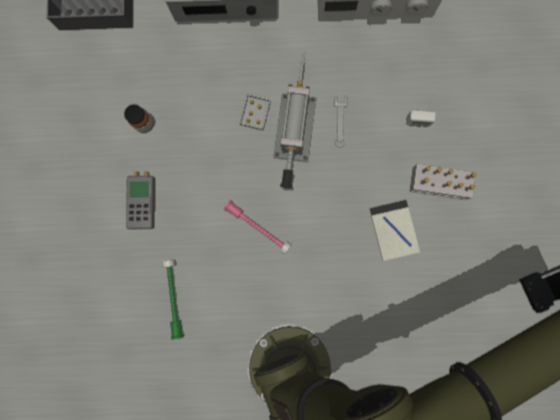

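View pics/wrist0.png

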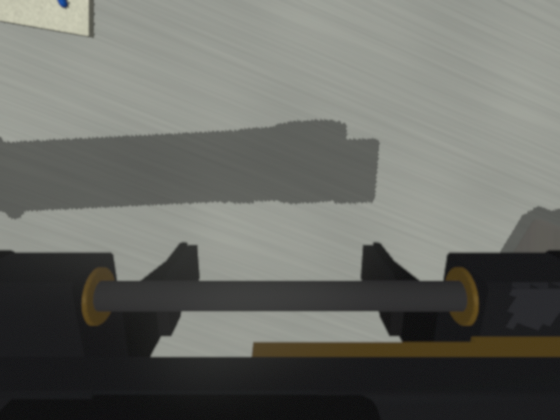

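Candidates for the plunger in the top view: black handle with steel rod in the pump (287,178), loose pink one (258,226), and loose green one (173,300). The description fits only the black one in the pump. I'll check it in close crops.

```bash
python3 - <<'E'
import cv2
a=cv2.imread('pics/top0.png')[40:200,230:370]; cv2.imwrite('pics/tc.png',cv2.resize(a,None,fx=3.7,fy=3.7,interpolation=cv2.INTER_CUBIC))
a=cv2.imread('pics/scene0.png')[190:300,280:410]; cv2.imwrite('pics/sc.png',cv2.resize(a,None,fx=5,fy=5,interpolation=cv2.INTER_CUBIC))
E
```

```text
(no output)
```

View pics/tc.png

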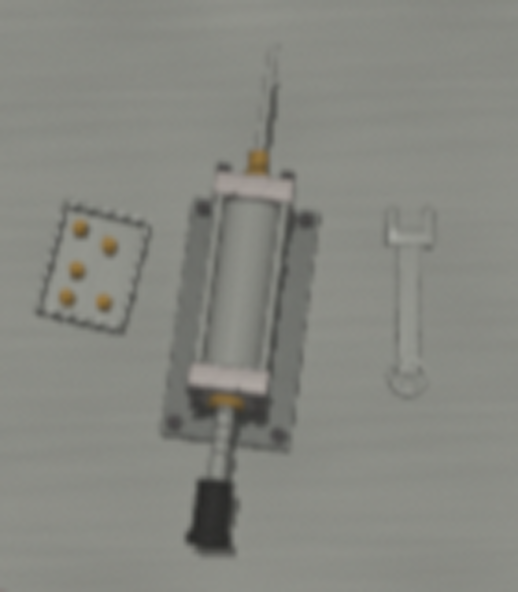

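View pics/sc.png

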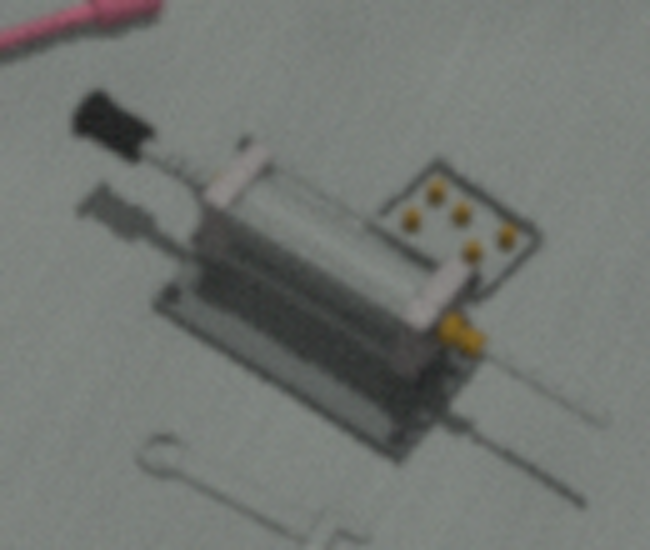

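```bash
python3 - <<'E'
from h import *
from scipy.optimize import least_squares
c=optics.get_calibration('top')
# local pts -> crop px
L=[(.095,.05,.012),(.095,-.05,.012),(-.095,-.05,.012),(-.095,.05,.012)]
px=[(193,198),(320,212),(290,452),(162,436)]
U=lambda p:np.array(p)/3.7+[230,40]-0.35
def W(q,l):
    a=q[2]; return [q[0]+np.cos(a)*l[0]-np.sin(a)*l[1],q[1]+np.sin(a)*l[0]+np.cos(a)*l[1],l[2]]
f=lambda q:np.concatenate([P(c,W(q,l))-U(p) for l,p in zip(L,px)])
r=least_squares(f,[.6,0,0]); q=r.x; print(q,np.degrees(q[2]),r.fun.round(2))
for n,p in dict(hend=(211,550),hfront=(213,482),gland=(226,404),fit=(258,160),tip=(273,45)).items(): 
    w=ray_z(c,U(p),.085); d=w[:2]-q[:2]; print(n,w.round(4),'local',d@[np.cos(q[2]),np.sin(q[2])],d@[-np.sin(q[2]),np.cos(q[2])])
cs=optics.get_calibration('scene')
for n,p in dict(corner=(155,305),corner2=(398,460)).items():
    w=ray_z(cs,np.array(p)/5+[280,190],.012); print(n,w)
for n,p in dict(hend=(85,115),hfront=(145,148),tip=(603,424)).items():
    w=ray_z(cs,np.array(p)/5+[280,190],.085); d=w[:2]-q[:2]; print(n,w.round(4),'local',d@[np.cos(q[2]),np.sin(q[2])],d@[-np.sin(q[2]),np.cos(q[2])])
E
```

```text
[ 0.66884934 -0.03670398 -0.15303514] -8.768267355464298 [-0.08  0.02  0.03  0.26  0.19 -0.19 -0.14 -0.09]
hend [ 0.4819 -0.009   0.085 ] local -0.1889418157103439 -0.0011248903281998305
hfront [ 0.5318 -0.0118  0.085 ] local -0.13919206577675997 0.003686208269432324
gland [ 0.5894 -0.0229  0.085 ] local -0.08065479438748249 0.0014900481709300818
fit [ 0.7731 -0.0519  0.085 ] local 0.10534088332962677 0.00086324721270018
tip [ 0.8616 -0.0658  0.085 ] local 0.19496678411067742 0.0006219660164308165
corner [ 0.5753974  -0.07165473  0.012     ]
corner2 [ 0.75685235 -0.10147047  0.012     ]
hend [ 0.4892 -0.0078  0.085 ] local -0.1819448465507771 0.001162147158332659
hfront [ 0.5353 -0.0132  0.085 ] local -0.1355677432286073 0.002911338129095075
tip [ 0.8608 -0.0657  0.085 ] local 0.19414458648531577 0.0006143322210736943
```

The crops confirm black handle, steel rod and brass gland. That gives pump ≈ (0.669,-0.037), yaw -8.8°, and handle centre ≈ 159 mm out from the origin. Next I work out the hover move.

```bash
cat >> h.py <<'E'
from scipy.spatial.transform import Rotation as Ro
def delta(pos,yaw,s=None):
    s=s or ctrl.get_state(); R=Ro.from_rotvec(s['tool_rot'])
    T=Ro.from_matrix(np.array([[np.cos(yaw),np.sin(yaw),0],[np.sin(yaw),-np.cos(yaw),0],[0,0,-1]]))
    return np.degrees((R.inv()*T).as_rotvec()).round(2), (R.inv().apply(np.array(pos)-s['position'])*1000).round(2)
E
python3 - <<'E'
from h import *
s=ctrl.get_state(); print(s['position'],delta([.5115,-.0125,.16],np.radians(-8.77)))
E
```

```text
[ 0.23111384 -0.60707376  0.22172203] (array([-8.000e-02,  2.000e-02,  2.962e+01]), array([ 473.62, -455.78,   62.37]))
```

step_arm --pt "0 0 2.5 39 -38 0 87" --pt "0 0 5 79 -76 0 87" --pt "0 0 7.5 118 -114 0 87" --pt "0 0 10 158 -152 0 87" --pt "0 0 12.5 197 -190 0 87" --pt "0 0 15 237 -228 0 87" --pt "0 0 17.5 276 -266 0 87" --pt "0 0 20 316 -304 0 87"

```text
time: 1.15
position: [0.4188, -0.2093, 0.2225]
tool_rot: [3.141, 0.021, 0.0]
ft_force: [1.3, -0.7, 0.6]
grip_width: 0.998
```

```bash
python3 - <<'E'
from h import *
s=ctrl.get_state(); print(s['time'],s['position'],s['joint_positions'].round(2) if hasattr(s['joint_positions'],'round') else s['joint_positions'],delta([.5115,-.0125,.16],np.radians(-8.77)))
E
```

```text
1.15 [ 0.41876619 -0.20925089  0.22250147] [ 0.82 -0.06 -0.4   1.87 -0.02  1.32 -1.13] (array([ 0.03, -0.01,  9.52]), array([  95.3 , -195.55,   62.41]))
```

step_arm --pt "0 0 2 20 -40 8 87" --pt "0 0 4 40 -80 20 87" --pt "0 0 6 60 -120 35 87" --pt "0 0 8 78 -158 48 87" --pt "0 0 9.5 95 -195 62 87" --pt "0 0 9.5 95 -195 62 87" --pt "0 0 9.5 95 -195 62 87" --pt "0 0 9.5 95 -195 62 87"

```text
time: 2.15
position: [0.5104, -0.0161, 0.1608]
tool_rot: [3.132, -0.24, 0.001]
ft_force: [-0.4, 0.3, -0.5]
grip_width: 0.998
```

```bash
python3 - <<'E'
from h import *
s=ctrl.get_state(); print(s['time'],s['position'],s['joint_positions'],s['ft_force'],delta([.5115,-.0125,.065],np.radians(-8.77)))
c=optics.get_calibration('wrist'); print(c)
snap('wrist','wrist1.png')
E
```

```text
2.15 [ 0.5104333  -0.01608723  0.16078364] [ 0.58279114  0.10493973 -0.63488075  1.85495894  0.06757595  1.20254244
 -1.79786198] [-0.41656099  0.34717136 -0.46619744] (array([ 0.05, -0.02, -0.01]), array([ 0.47, -3.79, 95.78]))
{'K': array([[330.85225042,   0.        , 279.66552851],
       [  0.        , 330.85225042, 209.04308367],
       [  0.        ,   0.        ,   1.        ]]), 'R': array([[-0.15344312, -0.98815693,  0.00104719],
       [-0.94999978,  0.14780948,  0.2750505 ],
       [-0.27194784,  0.04120978, -0.96142921]]), 't': array([0.06254388, 0.4722125 , 0.47092553])}
```

View pics/wrist1.png

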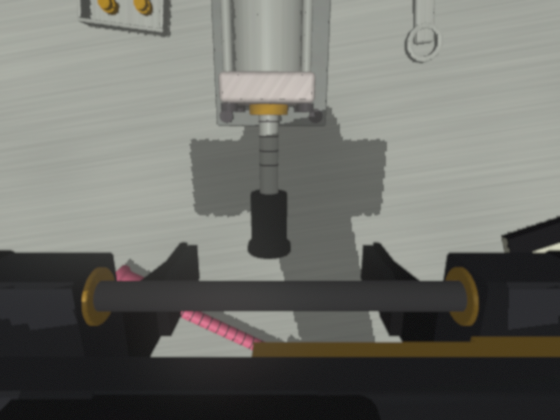

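The view shows the handle (268,192–256), rod (268,150) and gland (268,108), nearly vertical in the image. A close crop will let me measure it.

```bash
python3 - <<'E'
import cv2
a=cv2.imread('pics/wrist1.png')[60:265,200:340]; cv2.imwrite('pics/wc.png',cv2.resize(a,None,fx=2.9,fy=2.9,interpolation=cv2.INTER_CUBIC))
a=cv2.imread('pics/wrist1.png').astype(int)
for r in (0,20,40,60,85,125,130,145,160,205,215,225,235,250): print(r,a[r,215:325].sum(1).tolist()[25:85] if r>100 else a[r,210:330:1].sum(1).tolist())
E
```

```text
0 [451, 403, 384, 390, 392, 393, 395, 393, 392, 393, 401, 426, 452, 476, 492, 489, 469, 445, 413, 368, 322, 289, 295, 333, 364, 385, 393, 402, 409, 413, 420, 428, 435, 444, 450, 451, 456, 460, 469, 472, 475, 475, 476, 474, 477, 477, 481, 484, 488, 492, 496, 504, 511, 514, 517, 519, 519, 514, 510, 507, 502, 498, 493, 491, 487, 484, 481, 479, 479, 478, 475, 469, 461, 456, 453, 453, 448, 446, 441, 437, 434, 432, 426, 419, 413, 405, 397, 392, 380, 367, 350, 330, 324, 367, 415, 448, 473, 489, 490, 473, 449, 420, 391, 389, 395, 398, 397, 399, 399, 400, 399, 401, 399, 400, 400, 399, 395, 395, 390, 380]
20 [464, 428, 393, 389, 394, 399, 400, 400, 398, 401, 398, 408, 434, 462, 483, 495, 490, 465, 438, 398, 350, 302, 283, 299, 343, 376, 391, 398, 404, 410, 420, 427, 434, 441, 448, 452, 455, 460, 465, 474, 477, 476, 476, 475, 477, 479, 484, 487, 488, 490, 495, 505, 515, 523, 524, 523, 525, 520, 516, 512, 507, 500, 496, 493, 489, 487, 485, 482, 481, 480, 475, 469, 462, 457, 455, 453, 448, 443, 440, 434, 434, 430, 428, 419, 411, 405, 398, 389, 376, 361, 338, 318, 344, 394, 434, 463, 487, 498, 486
[... 3963 characters left out ...]
 115, 119, 116, 126, 180, 253, 287, 295, 295, 296, 298, 297, 296, 297, 297, 296, 296, 297]
235 [478, 478, 477, 478, 481, 481, 481, 481, 482, 476, 433, 322, 201, 144, 134, 135, 134, 134, 134, 132, 131, 132, 130, 132, 132, 130, 128, 127, 128, 127, 124, 124, 125, 123, 124, 121, 124, 121, 122, 119, 120, 116, 119, 117, 116, 124, 185, 253, 289, 296, 300, 299, 300, 300, 300, 299, 300, 300, 299, 299]
250 [479, 478, 476, 475, 475, 470, 435, 346, 234, 162, 140, 139, 138, 139, 139, 135, 136, 137, 135, 132, 135, 131, 135, 131, 134, 137, 132, 133, 130, 132, 130, 131, 129, 129, 125, 126, 123, 125, 124, 120, 121, 121, 119, 119, 119, 119, 119, 118, 118, 140, 200, 262, 291, 298, 299, 299, 296, 299, 298, 299]
```

View pics/wc.png

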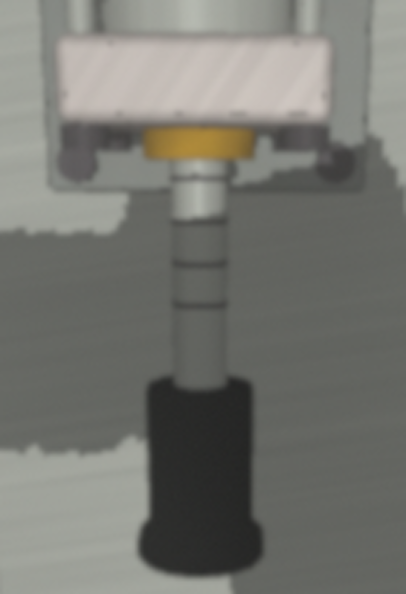

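```bash
python3 - <<'E'
from h import *
c=optics.get_calibration('wrist'); s=ctrl.get_state(); R=Ro.from_rotvec(s['tool_rot'])
q=np.array([0.66885,-0.0367,-0.15303]); e=np.array([np.cos(q[2]),np.sin(q[2])]); n=np.array([-e[1],e[0]])
print('cam in tool',R.inv().apply(-c['R'].T@c['t']-s['position'])*1000)
for nm,uv,z in [('tie0',(266,0),.105),('tie60',(266.35,60),.105),('cap',(266.7,85),.114),('gland',(268.6,109),.098),('rod125',(268.2,125),.091),('rod160',(268.1,160),.091),('hfront',(268.7,191),.098),('h225',(268.8,225),.084),('collarstart',(268.8,240),.098),('h250',(268.8,250),.084),('hend',(268.8,257),.084)]:
    w=ray_z(c,uv,z); t=R.inv().apply(w-s['position'])*1000; d=w[:2]-q[:2]; print(nm,w.round(4),'tool',t.round(1),'pump',(d@e*1000).round(1),(d@n*1000).round(1))
E
```

```text
cam in tool [  76.7392557    -0.2843207  -161.98956635]
tie0 [ 0.6505 -0.0295  0.105 ] tool [140.5  -8.1  55.9] pump -19.2 4.3
tie60 [ 0.6189 -0.0244  0.105 ] tool [108.4  -8.3  55.9] pump -51.3 4.5
cap [ 0.604  -0.0225  0.114 ] tool [93.4 -7.9 46.9] pump -66.2 4.1
gland [ 0.5907 -0.021   0.098 ] tool [80.  -7.4 62.9] pump -79.6 3.6
rod125 [ 0.5806 -0.0188  0.091 ] tool [69.7 -8.  69.9] pump -89.9 4.2
rod160 [ 0.5572 -0.0149  0.091 ] tool [46.  -8.3 69.9] pump -113.6 4.6
hfront [ 0.5368 -0.0121  0.098 ] tool [25.4 -7.9 62.9] pump -134.3 4.1
h225 [ 0.5075 -0.007   0.084 ] tool [-4.3 -8.6 76.8] pump -164.0 4.8
collarstart [ 0.5008 -0.0063  0.098 ] tool [-11.1  -8.2  62.8] pump -170.7 4.4
h250 [ 0.4873 -0.0036  0.084 ] tool [-24.8  -8.8  76.8] pump -184.5 5.0
hend [ 0.4815 -0.0027  0.084 ] tool [-30.8  -8.8  76.8] pump -190.4 5.1
```

Gripper centre maps to column 280, so the handle lies 8.3 mm to tool −y, about 5 mm to +x, and 96 mm down. I move sideways first, then down.

step_arm --pt "0 0 0.3 5 -8.3 0 87" --pt "0 0 0.3 5 -8.3 20 87" --pt "0 0 0.3 5 -8.3 45 87" --pt "0 0 0.3 5 -8.3 70 87" --pt "0 0 0.3 5 -8.3 88 87" --pt "0 0 0.3 5 -8.3 96 87" --pt "0 0 0.3 5 -8.3 96 87" --pt "0 0 0.3 5 -8.3 96 87" --newtons 20

```text
time: 3.2
position: [0.5175, -0.0071, 0.0654]
tool_rot: [3.132, -0.245, 0.002]
ft_force: [0.2, 0.1, 0.2]
grip_width: 0.999
```

```bash
python3 - <<'E'
from h import *
s=ctrl.get_state(); print(s['time'],s['position'],s['ft_force'],s['torque'])
snap('wrist','wrist2.png')
E
```

```text
3.2 [ 0.51751917 -0.00707872  0.0653743 ] [0.20230198 0.10374419 0.18872593] [0.07753342 0.01529416 0.05936733]
```

View pics/wrist2.png

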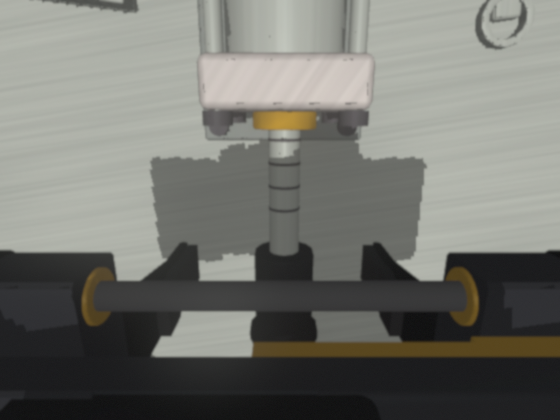

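```bash
python3 - <<'E'
from h import *
c=optics.get_calibration('wrist'); s=ctrl.get_state(); R=Ro.from_rotvec(s['tool_rot'])
a=cv2.imread('pics/wrist2.png').astype(int).sum(2)
def edges(r,lo,hi):
    g=np.abs(np.gradient(cv2.GaussianBlur(a[r:r+3].mean(0).astype(np.float32)[None],(5,1),0)[0])); m=(lo+hi)//2
    def pk(i):
        w=g[i-3:i+4]; return i+ (w*np.arange(-3,4)).sum()/w.sum()
    return pk(lo+g[lo:m].argmax()),pk(m+g[m:hi].argmax())
for nm,r,lo,hi,z in [('cap',65,185,390,.114),('cap',90,185,390,.114),('gland',119,245,325,.088),('rod',170,262,305,.085),('rod',195,262,305,.085),('rod',225,262,305,.085),('rod',235,262,305,.085),('han',265,245,325,.086),('han',275,245,325,.086)]:
    l,h=edges(r,lo,hi); w=ray_z(c,((l+h)/2,r+1),z); print(nm,r,round(l,1),round(h,1),(R.inv().apply(w-s['position'])*1000).round(2))
print(s['position'])
E
```

```text
cap 65 200.3 371.4 [ 91.48   1.72 -48.42]
cap 90 204.8 366.2 [ 83.98   1.64 -48.43]
gland 119 246.0 319.8 [ 74.49   1.07 -22.45]
rod 170 267.9 299.8 [ 53.07   1.55 -19.49]
rod 195 268.3 299.2 [ 41.92   1.52 -19.5 ]
rod 225 268.3 298.8 [ 27.9    1.51 -19.53]
rod 235 268.3 298.7 [ 23.06   1.49 -19.54]
han 265 254.4 312.4 [  8.5    1.44 -20.56]
han 275 254.8 312.1 [  3.34   1.5  -20.57]
[ 0.51750496 -0.00710814  0.06542406]
```

The axis is now 1.5 mm to tool +y and parallel with tool x. I correct for that and close the fingers.

step_arm --pt "0 0 0 -2 1.5 0 87" --pt "0 0 0 -2 1.5 0 60" --pt "0 0 0 -2 1.5 0 35" --pt "0 0 0 -2 1.5 0 20" --pt "0 0 0 -2 1.5 0 20" --pt "0 0 0 -2 1.5 0 20" --pt "0 0 0 -2 1.5 0 20" --pt "0 0 0 -2 1.5 0 20" --newtons 20

```text
time: 4.25
position: [0.5145, -0.0083, 0.0645]
tool_rot: [3.132, -0.245, -0.0]
ft_force: [0.3, 0.1, 1.0]
grip_width: 0.315
```

```bash
cat >> h.py <<'E'
def rep():
    s=ctrl.get_state(); R=Ro.from_rotvec(s['tool_rot'])
    print(round(s['time'],2),'pos',(s['position']*1000).round(2),'Ftool',R.inv().apply(s['ft_force']).round(2),'Mtool',R.inv().apply(s['torque']).round(2),'g',round(s['grip_width']*87,2),'along',round(float(np.dot(s['position']-[.5175,-.0071,.0654],[.9883,-.1527,0])*1000),2))
E
python3 - <<'E'
from h import *
rep()
snap('wrist','wrist3.png')
E
```

```text
4.25 pos [514.49  -8.29  64.51] Ftool [ 0.25 -0.12 -1.  ] Mtool [ 0.07 -0.05  0.08] g 27.41 along -2.79
```

View pics/wrist3.png

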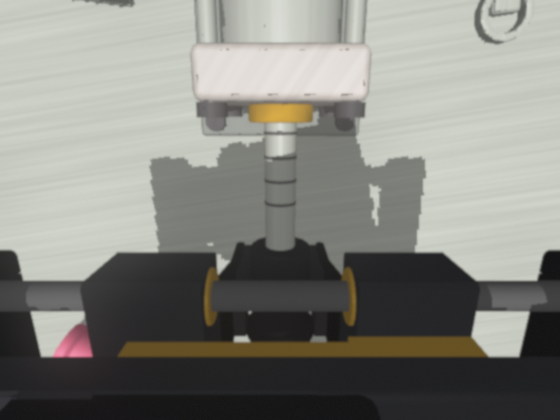

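Gripped at 27.4 mm (handle 28 mm). Gland, rod and gripper centre line up at columns 280–281. Now I push gently.

step_arm --pt "0 0 0 1 0 0 20" --pt "0 0 0 2 0 0 20" --pt "0 0 0 3 0 0 20" --pt "0 0 0 4 0 0 20" --pt "0 0 0 5 0 0 20" --pt "0 0 0 6 0 0 20" --pt "0 0 0 7 0 0 20" --pt "0 0 0 8 0 0 20"

```text
time: 5.3
position: [0.5225, -0.0095, 0.0645]
tool_rot: [3.132, -0.245, 0.0]
ft_force: [-1.3, 0.4, -0.4]
grip_width: 0.315
```

```bash
python3 -c "
from h import *
rep()"
```

```text
5.3 pos [522.5   -9.55  64.52] Ftool [-1.3  -0.21  0.35] Mtool [ 0.05 -0.31 -0.  ] g 27.44 along 5.32
```

step_arm --pt "0 0 0 0.5 0 0 20" --pt "0 0 0 1 0 0 20" --pt "0 0 0 1.5 0 0 20" --pt "0 0 0 2 0 0 20" --pt "0 0 0 2.5 0 0 20" --pt "0 0 0 3 0 0 20" --pt "0 0 0 3.5 0 0 20" --pt "0 0 0 4 0 0 20"

```text
time: 6.3
position: [0.5264, -0.0102, 0.0645]
tool_rot: [3.132, -0.245, -0.0]
ft_force: [-1.0, -0.9, -0.6]
grip_width: 0.318
```

```bash
python3 -c "
from h import *
rep()"
```

```text
6.3 pos [526.4  -10.16  64.52] Ftool [-0.81  1.06  0.56] Mtool [ 0.01 -0.24 -0.02] g 27.69 along 9.27
```

step_arm --pt "0 0 0 0.4 0 0 20" --pt "0 0 0 0.8 0 0 20" --pt "0 0 0 1.2 0 0 20" --pt "0 0 0 1.6 0 0 20" --pt "0 0 0 2 0 0 20" --pt "0 0 0 2.4 0 0 20" --pt "0 0 0 2.7 0 0 20" --pt "0 0 0 3 0 0 20"

```text
time: 7.3
position: [0.5293, -0.0106, 0.0645]
tool_rot: [3.132, -0.245, -0.0]
ft_force: [-0.9, 0.2, 0.2]
grip_width: 0.316
```

```bash
python3 -c "
from h import *
rep()"
```

```text
7.3 pos [529.33 -10.64  64.52] Ftool [-0.94 -0.05 -0.21] Mtool [ 0.01 -0.34 -0.  ] g 27.49 along 12.23
```

step_arm --pt "0 0 0 0.4 0 0 20" --pt "0 0 0 0.8 0 0 20" --pt "0 0 0 1.2 0 0 20" --pt "0 0 0 1.6 0 0 20" --pt "0 0 0 2 0 0 20" --pt "0 0 0 2.4 0 0 20" --pt "0 0 0 2.7 0 0 20" --pt "0 0 0 3 0 0 20"

```text
time: 8.3
position: [0.5323, -0.0111, 0.0645]
tool_rot: [3.132, -0.245, 0.0]
ft_force: [-0.9, -0.6, 0.1]
grip_width: 0.32
```

```bash
python3 -c "
from h import *
rep()"
```

```text
8.3 pos [532.33 -11.09  64.54] Ftool [-0.85  0.69 -0.11] Mtool [-0.03 -0.32  0.04] g 27.8 along 15.27
```

step_arm --pt "0 0 0 0.4 0 0 20" --pt "0 0 0 0.8 0 0 20" --pt "0 0 0 1.2 0 0 20" --pt "0 0 0 1.6 0 0 20" --pt "0 0 0 2 0 0 20" --pt "0 0 0 2.4 0 0 20" --pt "0 0 0 2.7 0 0 20" --pt "0 0 0 3 0 0 20"

```text
time: 9.3
position: [0.5353, -0.0116, 0.0645]
tool_rot: [3.132, -0.245, -0.0]
ft_force: [-1.2, 0.6, 0.9]
grip_width: 0.315
```

```bash
python3 -c "
from h import *
rep()"
```

```text
9.3 pos [535.25 -11.57  64.53] Ftool [-1.25 -0.43 -0.92] Mtool [ 0.06 -0.28  0.04] g 27.38 along 18.23
```

step_arm --pt "0 0 0 0.4 0 0 20" --pt "0 0 0 0.8 0 0 20" --pt "0 0 0 1.2 0 0 20" --pt "0 0 0 1.6 0 0 20" --pt "0 0 0 2 0 0 20" --pt "0 0 0 2.4 0 0 20" --pt "0 0 0 2.7 0 0 20" --pt "0 0 0 3 0 0 20"

```text
time: 10.3
position: [0.5382, -0.0121, 0.0645]
tool_rot: [3.132, -0.245, -0.0]
ft_force: [-1.9, 0.8, 0.3]
grip_width: 0.314
```

```bash
python3 -c "
from h import *
rep()"
```

```text
10.3 pos [538.24 -12.05  64.52] Ftool [-2.01 -0.45 -0.33] Mtool [ 0.01 -0.35  0.01] g 27.35 along 21.25
```

step_arm --pt "0 0 0 0.4 0 0 20" --pt "0 0 0 0.8 0 0 20" --pt "0 0 0 1.2 0 0 20" --pt "0 0 0 1.6 0 0 20" --pt "0 0 0 2 0 0 20" --pt "0 0 0 2.3 0 0 20" --pt "0 0 0 2.5 0 0 20" --pt "0 0 0 2.5 0 0 20"

```text
time: 11.3
position: [0.5407, -0.0124, 0.0645]
tool_rot: [3.132, -0.245, 0.0]
ft_force: [-1.3, -0.1, -0.1]
grip_width: 0.312
```

```bash
python3 -c "
from h import *
rep()"
```

```text
11.3 pos [540.7  -12.42  64.53] Ftool [-1.26  0.28  0.06] Mtool [ 0.03 -0.27 -0.  ] g 27.17 along 23.74
```

step_arm --pt "0 0 0 0.4 0 0 20" --pt "0 0 0 0.8 0 0 20" --pt "0 0 0 1.2 0 0 20" --pt "0 0 0 1.6 0 0 20" --pt "0 0 0 2 0 0 20" --pt "0 0 0 2.3 0 0 20" --pt "0 0 0 2.5 0 0 20" --pt "0 0 0 2.5 0 0 20"

```text
time: 12.3
position: [0.5432, -0.0128, 0.0645]
tool_rot: [3.132, -0.245, -0.0]
ft_force: [-1.2, 0.6, -0.6]
grip_width: 0.315
```

```bash
python3 -c "
from h import *
rep()"
```

```text
12.3 pos [543.17 -12.82  64.51] Ftool [-1.27 -0.45  0.59] Mtool [ 0.06 -0.3   0.03] g 27.43 along 26.24
```

step_arm --pt "0 0 0 0.4 0 0 20" --pt "0 0 0 0.8 0 0 20" --pt "0 0 0 1.2 0 0 20" --pt "0 0 0 1.6 0 0 20" --pt "0 0 0 2 0 0 20" --pt "0 0 0 2.3 0 0 20" --pt "0 0 0 2.5 0 0 20" --pt "0 0 0 2.5 0 0 20"

```text
time: 13.3
position: [0.5456, -0.0132, 0.0645]
tool_rot: [3.132, -0.245, 0.0]
ft_force: [-1.3, 0.7, -0.8]
grip_width: 0.314
```

```bash
python3 -c "
from h import *
rep()"
```

```text
13.3 pos [545.64 -13.2   64.53] Ftool [-1.35 -0.48  0.81] Mtool [ 0.   -0.33  0.05] g 27.31 along 28.74
```

step_arm --pt "0 0 0 0.4 0 0 20" --pt "0 0 0 0.8 0 0 20" --pt "0 0 0 1.2 0 0 20" --pt "0 0 0 1.6 0 0 20" --pt "0 0 0 2 0 0 20" --pt "0 0 0 2.3 0 0 20" --pt "0 0 0 2.5 0 0 20" --pt "0 0 0 2.5 0 0 20"

```text
time: 14.3
position: [0.5464, -0.0134, 0.0644]
tool_rot: [3.131, -0.245, -0.006]
ft_force: [-6.7, 0.9, 4.9]
grip_width: 0.316
```

```bash
python3 -c "
from h import *
rep()
snap('wrist','wrist4.png')"
```

```text
14.3 pos [546.39 -13.35  64.38] Ftool [-6.8   0.16 -4.85] Mtool [-0.03 -1.58  0.  ] g 27.52 along 29.51
```

View pics/wrist4.png

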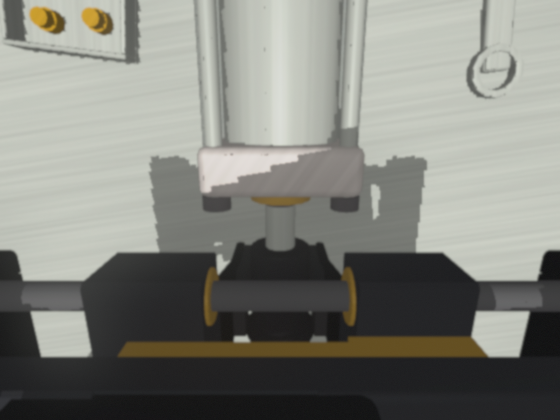

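Push force has jumped from 1.3 to 6.8 N and the hand lags its command by about 1.8 mm, with no side force. To check this is a hard stop and not rubbing, I push 1.5 mm more.

step_arm --pt "0 0 0 0.3 0 0 20" --pt "0 0 0 0.6 0 0 20" --pt "0 0 0 0.9 0 0 20" --pt "0 0 0 1.2 0 0 20" --pt "0 0 0 1.5 0 0 20" --pt "0 0 0 1.5 0 0 20" --pt "0 0 0 1.5 0 0 20" --pt "0 0 0 1.5 0 0 20"

```text
time: 15.35
position: [0.5464, -0.0133, 0.0643]
tool_rot: [3.131, -0.245, -0.011]
ft_force: [-11.5, 0.6, 8.8]
grip_width: 0.315
```

```bash
python3 -c "
from h import *
rep()
snap('wrist','wrist5.png')"
```

```text
15.35 pos [546.37 -13.32  64.3 ] Ftool [-11.47   1.18  -8.73] Mtool [-0.07 -2.41  0.04] g 27.44 along 29.48
```

View pics/wrist5.png

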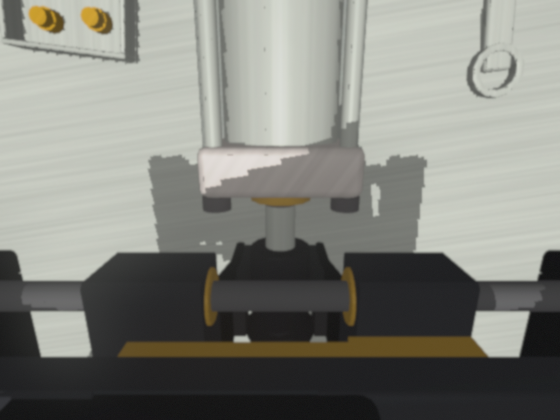

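This is the stop: force rose to 11.5 N, the hand didn't move (29.5 mm along), and nothing slipped in the picture. The target is 29.5 − 40 = −10.5 mm along, and the command currently leads by about 3.6 mm. I draw out straight, approaching the end gently.

step_arm --pt "0 0 0 -4 0 0 20" --pt "0 0 0 -9 0 0 20" --pt "0 0 0 -14 0 0 20" --pt "0 0 0 -19 0 0 20" --pt "0 0 0 -24 0 0 20" --pt "0 0 0 -29 0 0 20" --pt "0 0 0 -33 0 0 20" --pt "0 0 0 -36 0 0 20"

```text
time: 16.4
position: [0.5138, -0.0082, 0.0646]
tool_rot: [3.132, -0.245, 0.0]
ft_force: [1.1, 0.1, -0.5]
grip_width: 0.316
```

```bash
python3 -c "
from h import *
rep()"
```

```text
16.4 pos [513.83  -8.2   64.59] Ftool [ 1.07 -0.26  0.52] Mtool [ 0.05  0.14 -0.01] g 27.45 along -3.46
```

step_arm --pt "0 0 0 -2 0 0 20" --pt "0 0 0 -4 0 0 20" --pt "0 0 0 -5.5 0 0 20" --pt "0 0 0 -6.5 0 0 20" --pt "0 0 0 -6.5 0 0 20" --pt "0 0 0 -6.5 0 0 20" --pt "0 0 0 -6.5 0 0 20" --pt "0 0 0 -6.5 0 0 20"

```text
time: 17.4
position: [0.5075, -0.0072, 0.0645]
tool_rot: [3.132, -0.245, -0.001]
ft_force: [-0.2, 0.2, -0.4]
grip_width: 0.317
```

```bash
python3 -c "
from h import *
rep()
snap('wrist','wrist6.png')"
```

```text
17.4 pos [507.46  -7.16  64.48] Ftool [-0.27 -0.17  0.37] Mtool [ 0.02 -0.03  0.03] g 27.6 along -9.91
```

View pics/wrist6.png

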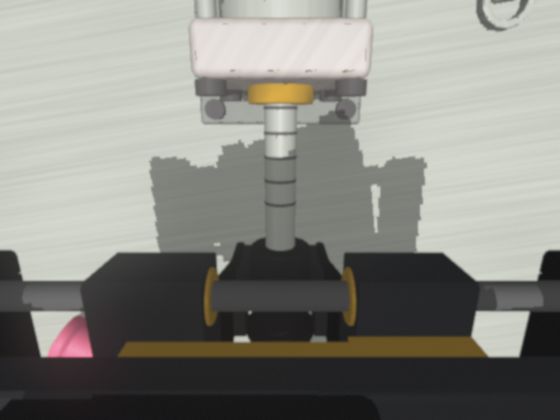

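39.5 mm out (corrected for the small hand tilt at the stop) and the handle hasn't moved in the jaws. I add the last 0.5 mm and let it settle.

step_arm --pt "0 0 0 -0.2 0 0 20" --pt "0 0 0 -0.4 0 0 20" --pt "0 0 0 -0.5 0 0 20" --pt "0 0 0 -0.5 0 0 20" --pt "0 0 0 -0.5 0 0 20" --pt "0 0 0 -0.5 0 0 20" --pt "0 0 0 -0.5 0 0 20" --pt "0 0 0 -0.5 0 0 20"

```text
time: 18.45
position: [0.5071, -0.0071, 0.0645]
tool_rot: [3.132, -0.245, 0.0]
ft_force: [0.4, -0.8, -0.2]
grip_width: 0.314
```

```bash
python3 - <<'E'
from h import *
rep()
s=ctrl.get_state()
def gp(p,r): return np.array(p)-19*Ro.from_rotvec(r).as_matrix()[:,2]
d=gp(s['position']*1000,s['tool_rot'])-gp([546.37,-13.32,64.3],[3.131,-.245,-.011]); print(d,np.hypot(*d[:2]))
snap('wrist','wrist7.png'); snap('top','top7.png')
a=cv2.imread('pics/wrist7.png')[:, 150:410]; b=cv2.imread('pics/top7.png')
cv2.imwrite('pics/f7.png',np.hstack([a,b[:, :530]]))
E
```

```text
18.45 pos [507.12  -7.15  64.55] Ftool [0.55 0.7  0.16] Mtool [0.06 0.17 0.  ] g 27.36 along -10.25
[-39.38567299   6.16641716   0.24592287] 39.86547300123501
```

View pics/f7.png

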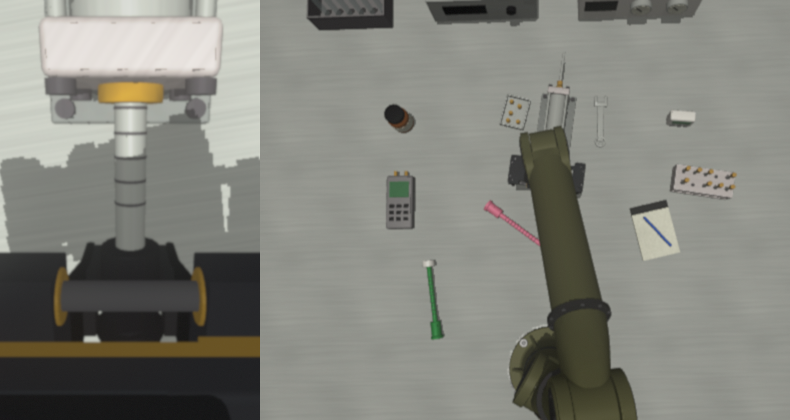

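The picture shows the handle still centred in the jaws at (130,250), rod and gland in line at column 130, and nothing else on the bench moved. The draw measures 39.9 mm and forces are under 1 N, so I hand in.

```bash
python3 -c "
from h import *
print(ctrl.close_job())"
```

```text
the job is handed in; nothing more can be done
None
```

I took the sample: the plunger was pushed in until it bottomed on the filter, then drawn straight back about 40 mm. The arm is still gripping the handle and holding it there, and the job is handed in at about 18.5 s.

- **Stop:** I pushed the black handle in at 20 N grip. Sliding resistance was about 1 to 2 N. At the stop the force rose to 6.8 N, then to 11.5 N with a further 1.5 mm commanded and no movement of the hand, so I took it as the filter and not rubbing.
- **Draw:** The last measurement was 39.9 mm from the stop, from the arm's pose readings corrected for the slight hand tilt at the stop. Remaining forces were under 1 N.
- **Last look:** The handle had not slipped in the jaws, and the rod and gland were in line. Everything else on the bench that was in view looked to be where it started.
- **Disagreements:** The first pump position from the top camera was about 4 mm off sideways compared with the wrist camera. I also corrected a 1.5 mm sideways offset before gripping, because the first wrist picture was taken before the arm had settled.

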